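# Slide the pepper mill up to the jars and shut the tray

## Task

Gently push the pepper mill, low on its body so that it slides upright and never tips, along the ledge until it stands third in the row with the two green jars, about a finger's breadth from the nearer jar and not touching it; do not grip it or lift it. Then push the aluminium tray under the ledge fully home. Leave the jars and everything else where they are.

Things in the scene. Friction and masses are not known exactly. Their poses are not given: they have to be found in the camera images.
- ledge: White tiled ledge, fixed: 200 mm deep (x), 560 wide (y), flat top 60 above the worktop. Origin: centre of its underside; x points to the back, away from the robot, y left, z up; turned up to 0.12 rad. Front edge at x -100 mm. A tiled upstand at the back, front face at x +88, rises 40 mm above the top. Its middle (y within 155) is open below for the tray.
- mill: Black plastic pepper mill, 190 mm tall, 0.17 to 0.35 kg, loose near the left or right end of the ledge, alone there. Lowest 50 mm: straight upright barrel, 56 mm diameter, its widest part; then a 34 mm waist and a domed twist-lock top 42 mm across. Origin: centre of its underside, z up its axis. Slides easily (friction about 0.35); pushed higher than about 65 mm above its foot it tips.
- jar_left: Green glass jar with aluminium lid, 62 mm diameter, 95 mm tall, loose, standing near the middle of the ledge. The left one (+y) of two alike. Origin at the centre of its underside.
- jar_right: The right one (-y) of the two green jars, same size, 80 to 100 mm from the left one centre to centre. The two stand in a row along the ledge's y axis, 15 to 25 mm behind the ledge's centre line. Origin at the centre of its underside.
- tray (a joint): Pull-out aluminium tray under the ledge, 300 mm wide, open on top: how far it stands out towards the robot, in m; 0 is fully home, where a stop is met and its front is flush with the ledge's front edge. It slides along the ledge's x axis with about 1.5 N of friction and stays where it is left.
- tray_front (a point): Middle of the tray's upright front wall, on its outer face, 26 mm above the worktop. The front wall is 300 mm wide, 4 mm thick and reaches from 8 to 44 mm above the worktop.
- spoon_ring: Steel ring with three measuring spoons, loose, lying flat on the ledge's front in front of the jars; about 100 mm long, its spoons pointing along the ledge to the right, 7 mm high. Bystander. Origin at the ring's centre, underside.
- tin: Plain steel tin, 44 mm diameter, 50 mm tall, loose, at the end of the ledge away from the mill. Bystander. Origin at the centre of its underside.
- mug: Terracotta mug, 80 mm diameter, 90 mm tall, loose on the worktop to the right. Bystander. Origin at the centre of its underside.
- bowl: White ceramic bowl, 120 mm diameter, 50 mm tall, loose on the worktop to the right. Bystander. Origin at the centre of its underside.
- spatula: Kitchen spatula, loose, lying on the worktop to the left. Bystander. Origin on its underside along the shaft.
- oil: Amber glass oil bottle, 60 mm diameter, 200 mm tall, loose on the worktop to the left, nearer the robot than the ledge. Bystander. Origin at the centre of its underside.
There are look-alikes about, which are no part of the job. Leave any blue or yellow look-alike of the jar_left alone.

How it is judged:
By the outcome, as a careful person would: the job done as asked, in the order asked, and still so for the second after the job is handed in, with the robot touching nothing.
It also fails if it takes over 58 s, if anything falls off the work surface, if the arm or the gripper's body presses on something with over 40 N, if the wrist force passes 120 N, or if a joint passes its speed limit or range.

## Robot

A 6-joint arm with a two-finger parallel gripper is mounted at the origin on the work surface. World frame = base frame: x ahead of the robot, y to its left, z up, the work surface at z = 0. Lengths are in m, angles in rad, forces in N, time in s.
With the tool pointing down it reaches from about 0.35 to 0.775 m from the base axis. Payload 7.3 kg.
Tool frame: the origin (TCP) lies on the front face of the gripper's body, between the roots of the fingers; the fingertips stand 66 mm ahead of it and the grasp point (between the pads) lies 47 mm ahead of it; z points along the fingers, y is the direction in which the jaws open and shut (so a half turn about z gives the same grasp; the last joint's range is limited). The gripper opens to 92 mm and grips with 3 to 60 N. Pads are 19 mm wide; open, the fingers measure 130 mm over their backs; the gripper's body (75 mm by 190 mm) begins 47 mm behind the grasp point.
Start: joints at [-1.484, 0.342, 1.524, -0, 1.275, -0.146], TCP at [0.121, -0.511, 0.292] pointing down, gripper open.
Joint ranges: [-2.53, 2.53], [-0.77, 2.02], [0.04, 2.7], [-1, 4.14], [0.28, 2.66], [-3.11, 3.11]. Speed limits (rad/s): [2.57, 2.57, 3.14, 3.14, 3.14, 3.14].

## Interface

Orientations are given as [roll, pitch, yaw] about the fixed x, y, z axes, in that order (R = Rz(yaw) Ry(pitch) Rx(roll)).
In Python, from cell import observe, read_camera, hand_in, search_frame, tip_of gives the robot as it stands. The module is installed in compiled form; this text tells all that it offers.
- The arm moves only by the tool apply_moves, never from a script. Its argument "motion" is a list of rows, each an object with "offset": the shift along the tool's x, y, z in mm, a list of three; "rotation": the turn, a rotation vector about the tool's x, y, z in rad, a list of three. In form: [{"offset": [x, y, z], "rotation": [rx, ry, rz]}, ...]. A call has 1 to 12 rows; each row shifts and turns the pose as measured when the row begins, along the tool's axes as they then stand; what a row does not reach is not made up. A row lasts 1/12 s, in which the tool goes at most 41.7 mm and 7.16 degrees, less where a joint would pass 70% of its speed; a pose out of reach is approached as far as the arm can. A call with a gripper value outside its range is refused whole. "grip" is the closure, from 0 (fully open) to 1 (shut), set as the call begins (left out, the last holds). The fingers move at their own pace and stop on an object; "grip_force" is the grip in N (left out, the last holds). Time passes only in rows, so rows that do not move let the fingers close. It gives the time, the measured TCP pose, the force and the opening at its end, in the units of the state.
- observe(): the state, without advancing time (a new reading comes with each control period).
- read_camera(name): name is "scene" or "top" or "wrist"; returns a dict with "img" (480x640x3 uint8, red, green, blue), "camera_matrix" (3x3 intrinsics, pixels), "R" (3x3) and "t" (3): a world point X has camera coordinates R X + t; the wrist camera has in their place "tool_from_camera" (4x4, takes a point from camera to tool coordinates, whose origin is the TCP and whose axes are the flange's). Camera axes: x right, y down, z forward; pixel columns grow to the right and rows downward; lengths in m; the calibration is good to about 2 mm. The wrist camera is an equidistant fisheye: a pixel r from the principal point sees the ray r / f radians off the axis. A picture is of the moment at which its call begins: read the wrist's pose just before it. There is no depth.
- hand_in(): hands the job in, once; it reports no verdict.
Trained networks look in a picture, given as the dict that the camera call returned (one of the last four; its "shot" number tells which), for a name from the list of things; names that differ only in an ending like _2 or _b are one class to them, and where a whole thing is asked for, a point or a joint stands for the part that bears it (a point fixed in the world has none). Each returns a list of dicts, best first, with "score" (0 to 1); they miss things now and then, are a little off and sometimes report something else, mostly with a low value. They report only what shows in the picture. A call takes as long as a camera call. They do not tell look-alikes from the thing itself.
- search_frame(query, picture): "location" ([x, y, z] in m, in world coordinates, good to about 4 mm: the middle of the surface that is visible of it).
- tip_of(query, picture): "location" ([x, y, z] in m, in world coordinates, good to about 4 mm: a listed point, or the origin of a listed thing).
The state is a dict: "time": time; "qpos": joint angles; "qvel": joint speeds; "joint_efforts": joint torques, N m; "tool_pos": TCP position; "tool_rot": TCP orientation; "contact_force": force on the tool from outside, world axes, zero at the start; "torque": the same for the moment, N m; "opening": finger opening in m.
Only numpy, scipy, OpenCV 4.12 (cv2) and the standard library are available. Lean on these libraries where they do the work, as an engineer would, in place of code of your own. Each camera call takes 0.05 s, during which the arm holds its last target.

## Working session

There is one attempt and no reset: what is moved stays moved. The work goes in short steps, Python scripts to look and compute and a tool call to move; the robot and the scene stay as the last step left them, time stands still between calls to the robot, and variables do not carry over. Pictures are saved under pics/ and viewed, and the job is handed in when it is done.

Besides the shell and the picture viewer there is one more tool, called after ">>>" as name([rows], argument=value, ...), one row to a line, values as JSON. apply_moves: Moves the arm, as the interface text tells. Its arguments: {"type":"object","properties":{"motion":{"type":"array"},"grip":{"type":"number"},"grip_force":{"type":"number"}},"required":["motion"]}

```bash
mkdir -p pics; cat > h.py <<'E'
import numpy as np, cv2
from cell import observe, read_camera, hand_in, search_frame, tip_of
def save(p,n): cv2.imwrite('pics/'+n+'.png', p['img'][:,:,::-1])
def proj(p,X):
    c=p['R']@np.array(X).T.reshape(3,-1)+np.array(p['t']).reshape(3,1); u=p['camera_matrix']@c; return (u[:2]/u[2]).T
def plane(p,uv,z):
    K=np.array(p['camera_matrix']);R=np.array(p['R']);t=np.array(p['t'])
    d=R.T@np.linalg.inv(K)@np.array([uv[0],uv[1],1]);c=-R.T@t
    return c+d*(z-c[2])/d[2]
E
python3 - <<'E'
from h import *
s=observe();print(s['time'],s['tool_pos'],s['tool_rot'],s['opening'])
for cam in ['top','scene']:
    p=read_camera(cam);save(p,cam+'0')
    for q in ['ledge','mill','jar_left','jar_right','tray_front','spoon_ring','tin','mug','bowl','spatula','oil']:
        print(cam,q,[(np.round(d['location'],3),round(d['score'],2), proj(p,d['location']).round()[0]) for d in tip_of(q,p)[:4]])
E
```

```text
0.0 [ 0.12109435 -0.51053738  0.29154373] [-3.14008378e+00 -1.91075683e-04  2.32810194e-01] 0.09187771704907789
top ledge [(array([ 0.637, -0.028,  0.001]), 0.58, array([339., 241.]))]
top mill [(array([0.593, 0.206, 0.058]), 0.86, array([250., 248.]))]
top jar_left [(array([0.66 , 0.04 , 0.062]), 0.94, array([315., 226.])), (array([ 0.816, -0.   , -0.004]), 0.76, array([332., 180.])), (array([0.399, 0.126, 0.001]), 0.73, array([277., 326.]))]
top jar_right [(array([ 0.662, -0.052,  0.062]), 0.56, array([349., 227.])), (array([0.64 , 0.471, 0.004]), 0.37, array([159., 231.])), (array([ 0.474, -0.04 ,  0.026]), 0.31, array([342., 300.]))]
top tray_front [(array([ 0.471, -0.039,  0.025]), 0.94, array([341., 301.])), (array([0.582, 0.015, 0.061]), 0.37, array([323., 256.]))]
top spoon_ring [(array([0.584, 0.01 , 0.057]), 0.57, array([325., 255.]))]
top tin [(array([ 0.664, -0.259,  0.062]), 0.77, array([428., 231.])), (array([ 0.639, -0.027, -0.002]), 0.16, array([339., 241.]))]
top mug [(array([ 0.622, -0.461, -0.001]), 0.92, array([496., 255.]))]
top bowl [(array([ 0.408, -0.496,  0.0
[... 838 characters left out ...]
array([356., 224.]))]
scene spoon_ring [(array([0.58 , 0.013, 0.058]), 0.54, array([334., 234.])), (array([0.654, 0.039, 0.061]), 0.3, array([316., 247.])), (array([ 0.409, -0.494,  0.001]), 0.26, array([298., 163.]))]
scene tin [(array([ 0.661, -0.258,  0.06 ]), 0.69, array([264., 200.])), (array([0.594, 0.207, 0.065]), 0.24, array([370., 271.]))]
scene mug [(array([ 0.623, -0.463,  0.   ]), 0.66, array([247., 184.]))]
scene bowl [(array([ 0.415, -0.49 ,  0.003]), 0.73, array([297., 163.])), (array([0.579, 0.016, 0.059]), 0.46, array([335., 234.]))]
scene spatula [(array([0.644, 0.47 , 0.002]), 0.92, array([418., 360.]))]
scene oil [(array([0.422, 0.439, 0.   ]), 0.68, array([480., 316.]))]
```

View pics/top0.png

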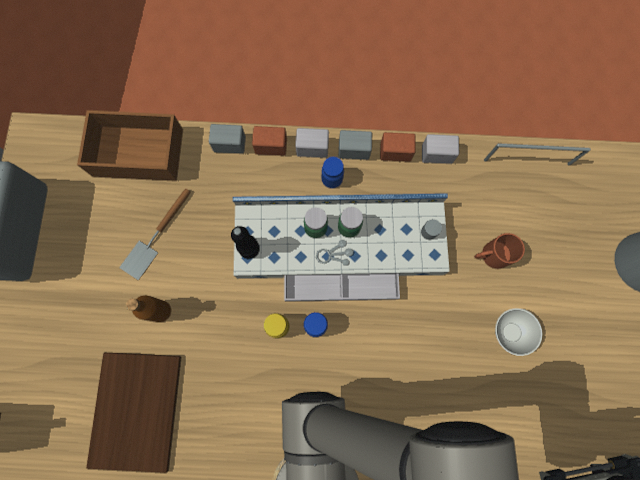

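View pics/scene0.png

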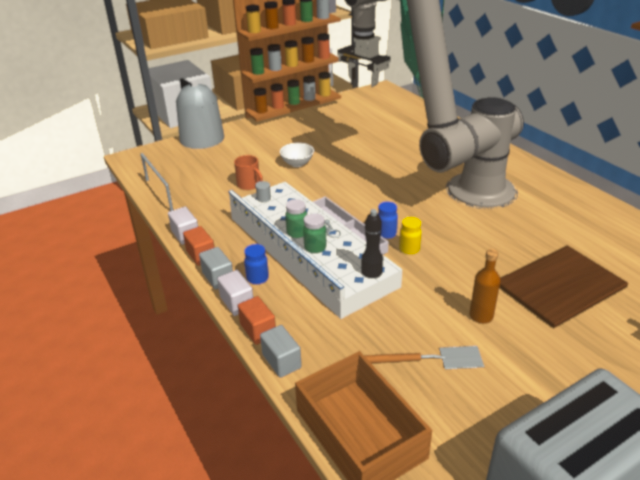

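The top view shows the mill at about (245,243) on the left end of the ledge. The green-bodied jars with aluminium lids are at (315,222) and (349,222). The blue jars at (332,172) and (316,324) and the yellow one at (276,325) are look-alikes. The tray front is at about (342,301) and the spoon ring at (333,254). I'll enlarge to confirm this and get the ledge yaw.

```bash
python3 - <<'E'
from h import *
p=read_camera('top'); im=p['img'][180:310,220:460,::-1]
cv2.imwrite('pics/crop1.png',cv2.resize(im,None,fx=3.3,fy=3.3,interpolation=cv2.INTER_CUBIC))
c=np.array([.638,-.029])
for yaw in [-.03,-.015,0,.015,.03]:
    R=np.array([[np.cos(yaw),-np.sin(yaw)],[np.sin(yaw),np.cos(yaw)]])
    P=[list(c+R@np.array(q))+[.06] for q in [(-.1,.28),(-.1,-.28)]]+[list(c+R@np.array(q))+[.1] for q in [(.088,.28),(.088,-.28)]]
    print(yaw,proj(p,P).round(1).tolist())
print('cam',-np.array(p['R']).T@np.array(p['t']))
E
```

```text
-0.03 [[230.4, 264.5], [445.9, 281.9], [236.5, 190.9], [451.5, 207.8]]
-0.015 [[230.8, 266.1], [446.5, 280.3], [235.8, 192.4], [451.1, 206.2]]
0 [[231.2, 267.8], [447.1, 278.7], [235.2, 193.9], [450.5, 204.6]]
0.015 [[231.7, 269.4], [447.7, 277.1], [234.5, 195.5], [450.0, 203.1]]
0.03 [[232.2, 271.0], [448.2, 275.6], [233.9, 197.0], [449.4, 201.5]]
cam [0.34131592 0.01759603 1.26696366]
```

>>> apply_moves([
  {"offset": [0, 0, -40], "rotation": [0, 0, 0]},
  {"offset": [0, 0, -40], "rotation": [0, 0, 0]},
  {"offset": [0, 0, -40], "rotation": [0, 0, 0]},
  {"offset": [0, 0, -40], "rotation": [0, 0, 0]},
], grip=0.6)

```text
time: 1.58
tool_pos: [0.1209, -0.5084, 0.4477]
tool_rot: [-3.119, -0.003, 0.233]
contact_force: [-0.6, -2.1, 0.1]
opening: 0.0697
```

View pics/crop1.png

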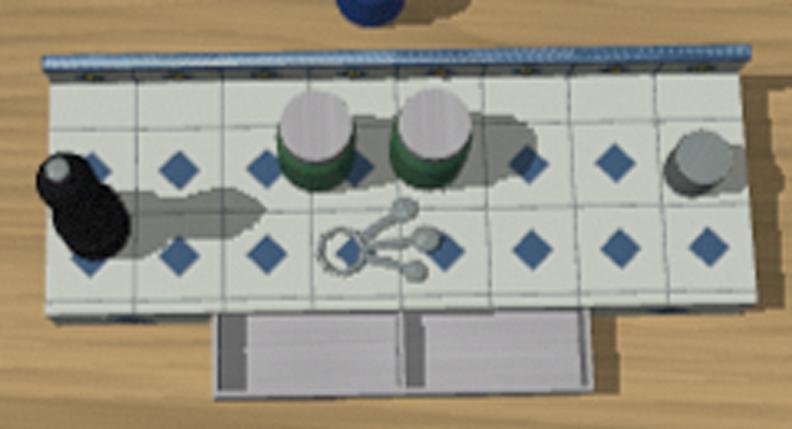

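```bash
python3 -c "
from h import *
s=observe();print(s['time'],np.round(s['qpos'],4).tolist(),s['tool_pos'],s['tool_rot'],s['opening'])"
```

```text
1.5833 [-1.4841, 0.2813, 1.1912, -0.0, 1.6924, -0.146] [ 0.12086532 -0.50841302  0.44770165] [-3.11859609 -0.00337312  0.23262254] 0.0696552513034222
```

The crop confirms the two green jars with aluminium lids at crop (316,140) and (431,140). The mill foot is at about (100,240), and the ledge slopes slightly, so its yaw is near +0.06. Next I'll refine the corners and the kinematics.

```bash
python3 - <<'E'
from h import *
p=read_camera('top'); im=p['img'][:,:,::-1]
a=[cv2.resize(im[r:r+40,c:c+50],None,fx=8,fy=7,interpolation=cv2.INTER_CUBIC) for r,c in [(182,220),(182,415),(250,220),(250,415)]]
cv2.imwrite('pics/corn.png',np.vstack([np.hstack(a[:2]),np.hstack(a[2:])]))
L=[]
for cam in ['top','scene','top','scene']:
    p=read_camera(cam)
    L.append([(np.round(tip_of(q,p)[0]['location'],4).tolist() if tip_of(q,p) else None) for q in ['mill','jar_left','jar_right','tray_front','ledge']])
    print(cam,L[-1])
E
```

```text
top [[0.5904, 0.2054, 0.0588], [0.407, 0.0265, 0.0019], [0.6648, -0.0541, 0.0601], [0.4711, -0.0413, 0.0254], [0.666, -0.0501, 0.0628]]
scene [[0.5933, 0.2081, 0.0628], [0.3929, 0.1277, -0.001], [0.6595, -0.0523, 0.0626], [0.468, -0.0398, 0.026], [0.6358, -0.0297, -0.0009]]
top [[0.5888, 0.2077, 0.0616], [0.4074, 0.0261, 0.0002], [0.6665, -0.0522, 0.0602], [0.4756, -0.0396, 0.0228], [0.6384, -0.0285, -0.0019]]
scene [[0.5917, 0.2086, 0.0619], [0.393, 0.1292, -0.0013], [0.6605, -0.0509, 0.061], [0.4701, -0.041, 0.0265], [0.6369, -0.0295, -0.0013]]
```

View pics/corn.png

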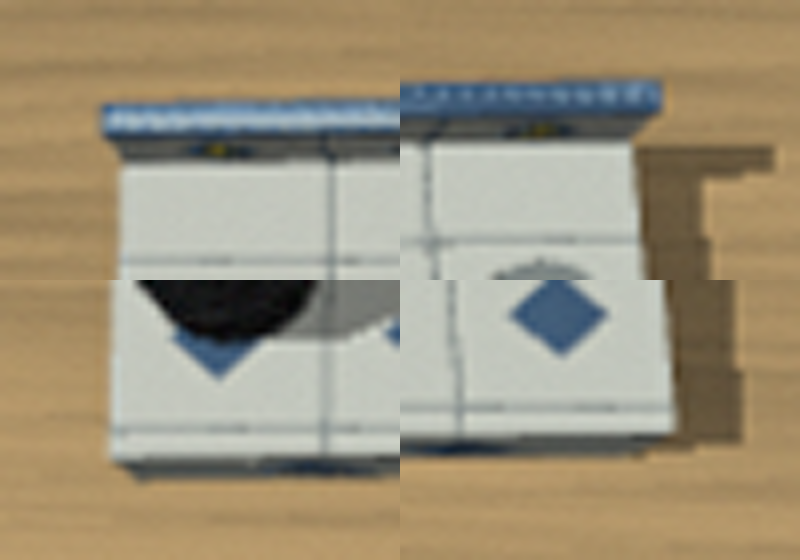

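```bash
python3 - <<'E'
from h import *
from scipy.optimize import least_squares
p=read_camera('top')
uv=np.array([(233.5,275.6),(449.5,271.7),(232.9,201.4),(447.8,198),(235,205.6),(444,202.4)])-.45
P=[(-.1,.28,.06),(-.1,-.28,.06),(.088,.28,.1),(.088,-.28,.1),(.088,.28,.06),(.088,-.28,.06)]
def W(v): return [(v[0]+np.cos(v[2])*a-np.sin(v[2])*b, v[1]+np.sin(v[2])*a+np.cos(v[2])*b,z) for a,b,z in P]
r=least_squares(lambda v:(proj(p,W(v))-uv).ravel(),[.638,-.03,.05]);print(r.x,r.fun.round(1))
x=r.x
def led(X):
    d=np.array(X[:2])-x[:2];c,s=np.cos(x[2]),np.sin(x[2]);return (np.round([c*d[0]+s*d[1],-s*d[0]+c*d[1]],4))
for n,X in dict(mill=(.591,.2065),jl=(.657,.040),jr=(.662,-.052),ring=(.582,.012),tray=(.471,-.040)).items(): print(n,led(X))
# lid circles
hsv=cv2.cvtColor(np.ascontiguousarray(p['img']),cv2.COLOR_RGB2HSV)
for c in [(315.5,218),(350.5,218)]:
    print('lid',plane(p,c,.155),led(plane(p,c,.155)))
E
```

```text
[ 0.63833755 -0.02805192  0.06864515] [ 0.1 -0.2  0.   0.  -0.4 -0.1  0.2 -0.2  0.2  0.3 -0.1  0.1]
mill [-0.0311  0.2372]
jl [0.0233 0.0666]
jr [ 0.022  -0.0255]
ring [-0.0535  0.0438]
tray [-0.1678 -0.0004]
lid [0.65633446 0.03789354 0.155     ] [0.0225 0.0646]
lid [ 0.66078241 -0.04783783  0.155     ] [ 0.021  -0.0213]
```

Everything agrees: ledge at (0.638,-0.028) with yaw 0.069, and tray out about 68 mm. The mill is at ledge (-0.031,0.237) and its target is about (0.022,0.139). I'll swing the arm to the left side, staying high.

>>> apply_moves([
  {"offset": [41, -1.6, 0], "rotation": [0, 0, -0.079]},
  {"offset": [41, -1.6, 0], "rotation": [0, 0, -0.079]},
  {"offset": [41, -1.6, 0], "rotation": [0, 0, -0.079]},
  {"offset": [41, -1.6, 0], "rotation": [0, 0, -0.079]},
  {"offset": [41, -1.6, 0], "rotation": [0, 0, -0.079]},
  {"offset": [41, -1.6, 0], "rotation": [0, 0, -0.079]},
  {"offset": [41, -1.6, 0], "rotation": [0, 0, -0.079]},
  {"offset": [41, -1.6, 0], "rotation": [0, 0, -0.079]},
  {"offset": [41, -1.6, 0], "rotation": [0, 0, -0.079]},
  {"offset": [41, -1.6, 0], "rotation": [0, 0, -0.079]},
  {"offset": [41, -1.6, 0], "rotation": [0, 0, -0.079]},
  {"offset": [41, -1.6, 0], "rotation": [0, 0, -0.079]},
])

```text
time: 4.88
tool_pos: [0.4824, -0.1995, 0.4477]
tool_rot: [-3.128, -0.02, 1.207]
contact_force: [1.1, -0.3, 1.4]
opening: 0.0367
```

>>> apply_moves([
  {"offset": [41, -1.6, 0], "rotation": [0, 0, -0.079]},
  {"offset": [41, -1.6, 0], "rotation": [0, 0, -0.079]},
  {"offset": [41, -1.6, 0], "rotation": [0, 0, -0.079]},
  {"offset": [41, -1.6, 0], "rotation": [0, 0, -0.079]},
  {"offset": [41, -1.6, 0], "rotation": [0, 0, -0.079]},
  {"offset": [41, -1.6, 0], "rotation": [0, 0, -0.079]},
  {"offset": [41, -1.6, 0], "rotation": [0, 0, -0.079]},
  {"offset": [41, -1.6, 0], "rotation": [0, 0, -0.079]},
  {"offset": [41, -1.6, 0], "rotation": [0, 0, -0.079]},
  {"offset": [41, -1.6, 0], "rotation": [0, 0, -0.079]},
  {"offset": [41, -1.6, 0], "rotation": [0, 0, -0.079]},
  {"offset": [41, -1.6, 0], "rotation": [0, 0, -0.079]},
])

```text
time: 5.88
tool_pos: [0.4217, 0.2765, 0.4563]
tool_rot: [3.132, -0.024, 2.205]
contact_force: [0.4, -0.4, -0.5]
opening: 0.0366
```

>>> apply_moves([
  {"offset": [0, 0, 0], "rotation": [0, 0, 0]},
])

```text
time: 5.97
tool_pos: [0.4179, 0.2814, 0.4569]
tool_rot: [3.131, -0.026, 2.216]
contact_force: [0.7, 0.7, 0.1]
opening: 0.0373
```

```bash
cat >> h.py <<'E'
from scipy.spatial.transform import Rotation as Ro
def pose():
    s=observe(); return np.array(s['tool_pos']),Ro.from_euler('xyz',s['tool_rot']),s
def aim(tip,az,tilt,back=.066):
    """tool target: fingertip at tip, pushing azimuth az(rad), tilt from vertical toward push dir"""
    dh=np.array([np.cos(az),np.sin(az),0]); z=dh*np.sin(tilt)+np.array([0,0,-np.cos(tilt)])
    y=np.array([-dh[1],dh[0],0]); x=np.cross(y,z)
    return np.array(tip)-back*z, Ro.from_matrix(np.stack([x,y,z],1))
def delta(tp,tR):
    p,R,s=pose()
    print('t',round(s['time'],2),'pos',p.round(4),'rpy',np.round(s['tool_rot'],3),'q',np.round(s['qpos'],3).tolist(),'F',np.round(s['contact_force'],1),'open',round(s['opening'],4))
    print('tgt',np.round(tp,4),'offset mm',(R.inv().apply(tp-p)*1000).round(1),'rotvec',(R.inv()*tR).as_rotvec().round(3))
E
python3 - <<'E'
from h import *
p,R,s=pose(); az=np.arctan2(-.846,.533)
delta(*aim([.551,.270,.078],az,.785))
E
```

```text
t 5.97 pos [0.4179 0.2814 0.4569] rpy [ 3.131 -0.026  2.216] q [0.426, 0.226, 1.241, 0.028, 1.67, -0.216] F [0.7 0.7 0.1] open 0.0373
tgt [0.5261 0.3095 0.1247] offset mm [-51.4  99.9 332. ] rotvec [ 0.041 -0.811  0.075]
```

>>> apply_moves([
  {"offset": [0, 0, 0], "rotation": [0, -0.1, 0]},
  {"offset": [0, 0, 0], "rotation": [0, -0.1, 0]},
  {"offset": [0, 0, 0], "rotation": [0, -0.1, 0]},
  {"offset": [0, 0, 0], "rotation": [0, -0.1, 0]},
  {"offset": [0, 0, 0], "rotation": [0, -0.1, 0]},
  {"offset": [0, 0, 0], "rotation": [0, -0.1, 0]},
  {"offset": [0, 0, 0], "rotation": [0, -0.1, 0]},
  {"offset": [0, 0, 0], "rotation": [0, -0.1, 0]},
])

```text
time: 6.63
tool_pos: [0.4189, 0.2816, 0.4616]
tool_rot: [3.108, 0.808, 2.192]
contact_force: [-0.0, -0.3, -1.0]
opening: 0.0369
```

```bash
python3 - <<'E'
from h import *
az=np.arctan2(-.846,.533)
delta(*aim([.551,.270,.28],az,.785))
E
```

```text
t 6.63 pos [0.4189 0.2816 0.4616] rpy [3.108 0.808 2.192] q [0.801, 0.285, 1.355, -0.8, 1.619, 0.174] F [-0.  -0.3 -1. ] open 0.0369
tgt [0.5261 0.3095 0.3267] offset mm [ 70.   99.3 125.4] rotvec [0.076 0.022 0.042]
```

>>> apply_moves([
  {"offset": [14, 20, 25], "rotation": [0.015, 0.005, 0.008]},
  {"offset": [14, 20, 25], "rotation": [0.015, 0.005, 0.008]},
  {"offset": [14, 20, 25], "rotation": [0.015, 0.005, 0.008]},
  {"offset": [14, 20, 25], "rotation": [0.015, 0.005, 0.008]},
  {"offset": [14, 20, 25], "rotation": [0.015, 0.005, 0.008]},
  {"offset": [0, 0, 0], "rotation": [0, 0, 0]},
])

```text
time: 7.13
tool_pos: [0.529, 0.3094, 0.3198]
tool_rot: [3.14, 0.785, 2.135]
contact_force: [-1.3, -0.6, -1.6]
opening: 0.0366
```

```bash
python3 - <<'E'
from h import *
az=np.arctan2(-.846,.533)
delta(*aim([.551,.270,.078],az,.785))
E
```

```text
t 7.13 pos [0.529  0.3094 0.3198] rpy [3.14  0.785 2.135] q [0.694, 0.575, 1.275, -0.783, 1.463, 0.289] F [-1.3 -0.6 -1.6] open 0.0366
tgt [0.5261 0.3095 0.1247] offset mm [139.1  -2.5 136.9] rotvec [0.003 0.    0.002]
```

>>> apply_moves([
  {"offset": [28, -0.5, 27.5], "rotation": [0, 0, 0]},
  {"offset": [28, -0.5, 27.5], "rotation": [0, 0, 0]},
  {"offset": [28, -0.5, 27.5], "rotation": [0, 0, 0]},
  {"offset": [28, -0.5, 27.5], "rotation": [0, 0, 0]},
  {"offset": [0, 0, 0], "rotation": [0, 0, 0]},
])

```text
time: 7.55
tool_pos: [0.5296, 0.3084, 0.1648]
tool_rot: [3.131, 0.785, 2.124]
contact_force: [-1.4, -0.5, -1.2]
opening: 0.0365
```

```bash
python3 - <<'E'
from h import *
az=np.arctan2(-.846,.533)
delta(*aim([.551,.270,.078],az,.785))
p=read_camera('scene');save(p,'s1')
w=read_camera('wrist');save(w,'w1')
for c in ['top','scene']:
    p=read_camera(c);print([np.round(d['location'],4) for d in tip_of('mill',p)[:1]])
E
```

```text
t 7.55 pos [0.5296 0.3084 0.1648] rpy [3.131 0.785 2.124] q [0.692, 0.738, 1.436, -0.837, 1.235, 0.536] F [-1.4 -0.5 -1.2] open 0.0365
tgt [0.5261 0.3095 0.1247] offset mm [30.3 -2.6 26.4] rotvec [ 0.004 -0.    -0.007]
[array([0.591 , 0.2023, 0.0574])]
[array([0.592 , 0.2074, 0.065 ])]
```

View pics/s1.png

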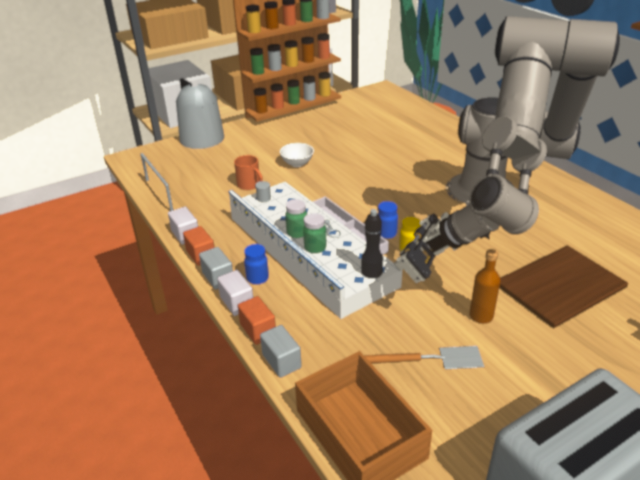

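View pics/w1.png

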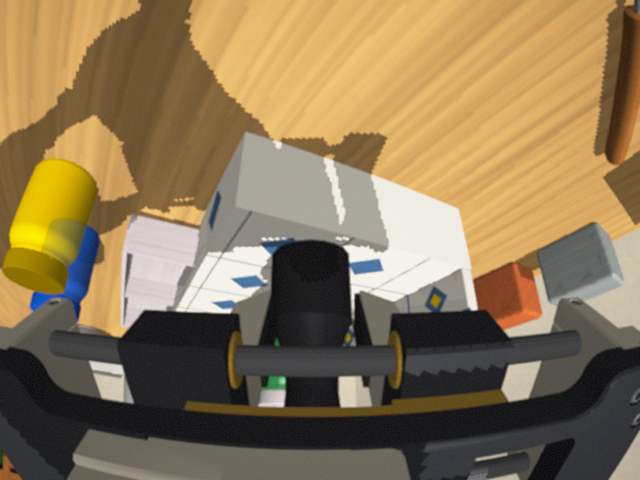

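The wrist view shows the mill at about (312,290), centred between the fingers at (175..445). Finishing the descent.

>>> apply_moves([
  {"offset": [15, -1.3, 13], "rotation": [0.002, 0, -0.003]},
  {"offset": [15, -1.3, 13], "rotation": [0.002, 0, -0.004]},
  {"offset": [0, 0, 0], "rotation": [0, 0, 0]},
  {"offset": [0, 0, 0], "rotation": [0, 0, 0]},
])

```text
time: 8.18
tool_pos: [0.5331, 0.3151, 0.1458]
tool_rot: [3.092, 0.783, 2.1]
contact_force: [1.0, 0.5, 0.8]
opening: 0.0371
```

```bash
python3 - <<'E'
from h import *
az=np.arctan2(-.846,.533)
delta(*aim([.551,.270,.078],az,.785))
E
```

```text
t 8.18 pos [0.5331 0.3151 0.1458] rpy [3.092 0.783 2.1  ] q [0.698, 0.766, 1.441, -0.856, 1.197, 0.586] F [1.  0.5 0.8] open 0.0371
tgt [0.5261 0.3095 0.1247] offset mm [14.  -9.6 15.5] rotvec [ 0.026 -0.001 -0.024]
```

>>> apply_moves([
  {"offset": [14, -9, 15], "rotation": [0.026, 0, -0.024]},
  {"offset": [0, 0, 0], "rotation": [0, 0, 0]},
])

```text
time: 8.35
tool_pos: [0.5271, 0.3106, 0.128]
tool_rot: [3.137, 0.783, 2.13]
contact_force: [-1.1, -0.7, -1.3]
opening: 0.0369
```

```bash
python3 - <<'E'
from h import *
az=np.arctan2(-.846,.533)
delta(*aim([.551,.270,.078],az,.785))
E
```

```text
t 8.35 pos [0.5271 0.3106 0.128 ] rpy [3.137 0.783 2.13 ] q [0.697, 0.788, 1.455, -0.852, 1.193, 0.589] F [-1.1 -0.7 -1.3] open 0.0369
tgt [0.5261 0.3095 0.1247] offset mm [ 2.  -1.5  2.7] rotvec [ 0.003 -0.002 -0.002]
```

>>> apply_moves([
  {"offset": [-2.0, -0.4, 4.5], "rotation": [0, 0, 0]},
  {"offset": [-3.5, 0, 4], "rotation": [0, 0, 0]},
  {"offset": [-3.5, 0, 4], "rotation": [0, 0, 0]},
  {"offset": [-3.5, 0, 3.5], "rotation": [0, 0, 0]},
  {"offset": [-3.5, 0, 3.5], "rotation": [0, 0, 0]},
  {"offset": [-3.5, 0, 3.5], "rotation": [0, 0, 0]},
])

```text
time: 8.85
tool_pos: [0.5457, 0.2836, 0.1292]
tool_rot: [3.128, 0.784, 2.125]
contact_force: [0.0, 0.1, 0.5]
opening: 0.0365
```

```bash
cat > pr.py <<'E'
from h import *
import sys
az=np.arctan2(-.846,.533); dh=np.array([.533,-.846,0])
p,R,s=pose(); tip=p+R.apply([0,0,.066]); d=(tip-np.array([.551,.270,.078]))
prog=d@dh; lat=d@np.array([.846,.533,0])
print('tip',tip.round(4),'prog %.1f lat %.1f'%(prog*1e3,lat*1e3),'F',np.round(s['contact_force'],1))
step=float(sys.argv[1])/1e3
delta(*aim(np.array([.551,.270,.078])+dh*(prog+step),az,.785))
E
python3 pr.py 10
```

```text
tip [0.5709 0.2445 0.0825] prog 32.2 lat 3.3 F [0.  0.1 0.5]
t 8.85 pos [0.5457 0.2836 0.1292] rpy [3.128 0.784 2.125] q [0.645, 0.776, 1.479, -0.881, 1.15, 0.575] F [0.  0.1 0.5] open 0.0365
tgt [0.5486 0.2737 0.1247] offset mm [-3.9 -2.8 10.2] rotvec [ 0.008 -0.001 -0.006]
```

>>> apply_moves([
  {"offset": [-1.5, -1, 4.5], "rotation": [0.004, 0, -0.003]},
  {"offset": [-2, -1, 4.5], "rotation": [0.004, 0, -0.003]},
  {"offset": [-2.8, -0.5, 3.5], "rotation": [0.001, 0, -0.001]},
])

```text
time: 9.1
tool_pos: [0.5518, 0.2693, 0.1251]
tool_rot: [-3.139, 0.784, 2.133]
contact_force: [-0.4, 2.7, 0.9]
opening: 0.0366
```

```bash
python3 pr.py 10; python3 - <<'E'
from h import *
w=read_camera('wrist');save(w,'w2')
E
```

```text
tip [0.5766 0.2298 0.0784] prog 47.6 lat 0.2 F [-0.4  2.7  0.9]
t 9.1 pos [0.5518 0.2693 0.1251] rpy [-3.139  0.784  2.133] q [0.62, 0.778, 1.49, -0.891, 1.135, 0.564] F [-0.4  2.7  0.9] open 0.0366
tgt [0.5569 0.2607 0.1247] offset mm [-6.7 -0.3  7.3] rotvec [-0.002 -0.001  0.   ]
```

View pics/w2.png

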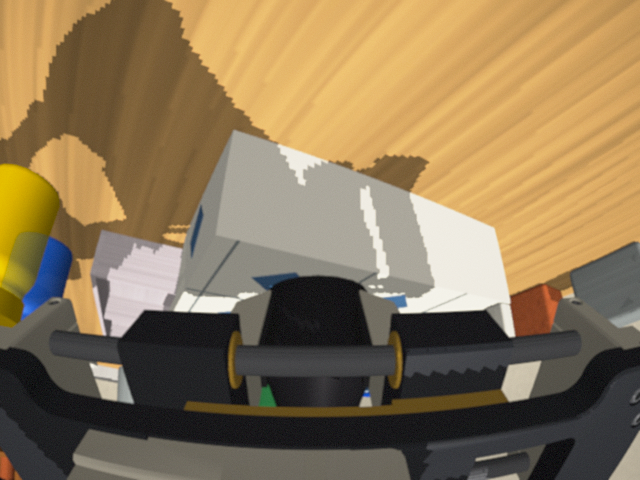

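Contact has been made and the mill is centred at pixel (313,340). Pushing gently now.

>>> apply_moves([
  {"offset": [-2.6, 0, 2.8], "rotation": [0, 0, 0]},
  {"offset": [-2.6, 0, 2.8], "rotation": [0, 0, 0]},
  {"offset": [-2.6, 0, 2.8], "rotation": [0, 0, 0]},
  {"offset": [-2.6, 0, 2.8], "rotation": [0, 0, 0]},
  {"offset": [-2.6, 0, 2.8], "rotation": [0, 0, 0]},
  {"offset": [-2.6, 0, 2.8], "rotation": [0, 0, 0]},
])

```text
time: 9.65
tool_pos: [0.5652, 0.2489, 0.1244]
tool_rot: [-3.141, 0.784, 2.134]
contact_force: [-1.7, 2.0, 1.0]
opening: 0.0366
```

```bash
python3 pr.py 10; python3 - <<'E'
from h import *
w=read_camera('scene');save(w,'s2')
cv2.imwrite('pics/s2c.png',cv2.resize(w['img'][160:320,220:480,::-1],None,fx=3,fy=3))
print([np.round(d['location'],4) for d in tip_of('mill',w)[:1]])
E
```

```text
tip [0.59   0.2095 0.0777] prog 72.0 lat 0.7 F [-1.7  2.   1. ]
t 9.65 pos [0.5652 0.2489 0.1244] rpy [-3.141  0.784  2.134] q [0.581, 0.774, 1.503, -0.911, 1.104, 0.551] F [-1.7  2.   1. ] open 0.0366
tgt [0.5698 0.2401 0.1247] offset mm [-7.2 -0.7  6.8] rotvec [-0.    -0.001  0.001]
[array([0.6055, 0.1881, 0.0611])]
```

View pics/s2c.png

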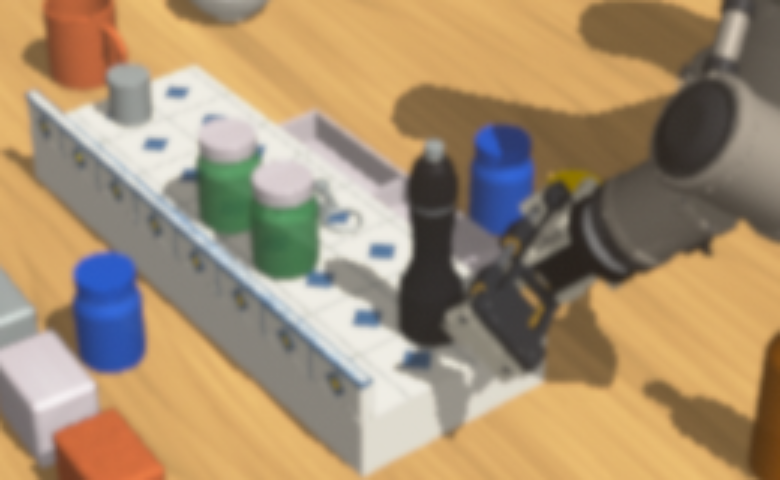

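The mill stays upright and slides with the fingers. I'll ease the tilt slightly to keep joint 4 away from its limit.

>>> apply_moves([
  {"offset": [-3.2, 0, 2.8], "rotation": [0, 0.008, 0]},
  {"offset": [-3.2, 0, 2.8], "rotation": [0, 0.008, 0]},
  {"offset": [-3.2, 0, 2.8], "rotation": [0, 0.008, 0]},
  {"offset": [-3.3, 0, 2.8], "rotation": [0, 0.008, 0]},
  {"offset": [-3.3, 0, 2.7], "rotation": [0, 0.008, 0]},
  {"offset": [-3.4, 0, 2.7], "rotation": [0, 0.008, 0]},
  {"offset": [-3.4, 0, 2.7], "rotation": [0, 0.008, 0]},
  {"offset": [-3.4, 0, 2.7], "rotation": [0, 0.008, 0]},
  {"offset": [-3.4, 0, 2.7], "rotation": [0, 0.008, 0]},
])

```text
time: 10.5
tool_pos: [0.5877, 0.2133, 0.1272]
tool_rot: [3.141, 0.704, 2.133]
contact_force: [-1.3, 1.8, 1.0]
opening: 0.0369
```

```bash
sed -i 's/,az,.785))/,az,float(sys.argv[2])))/' pr.py; python3 pr.py 10 .71; python3 - <<'E'
from h import *
w=read_camera('scene');save(w,'s3')
cv2.imwrite('pics/s3c.png',cv2.resize(w['img'][160:320,220:480,::-1],None,fx=3,fy=3))
print([np.round(d['location'],4) for d in tip_of('mill',w)[:1]])
w=read_camera('top')
print([np.round(d['location'],4) for d in tip_of('mill',w)[:1]])
E
```

```text
tip [0.6105 0.1771 0.0769] prog 110.3 lat 0.9 F [-1.3  1.8  1. ]
t 10.5 pos [0.5877 0.2133 0.1272] rpy [3.141 0.704 2.133] q [0.487, 0.742, 1.513, -0.857, 1.024, 0.442] F [-1.3  1.8  1. ] open 0.0369
tgt [0.5922 0.2046 0.1281] offset mm [-7.9 -0.9  5.6] rotvec [ 0.001 -0.006  0.   ]
[array([0.6268, 0.1551, 0.0617])]
[array([0.6235, 0.1523, 0.0571])]
```

View pics/s3c.png

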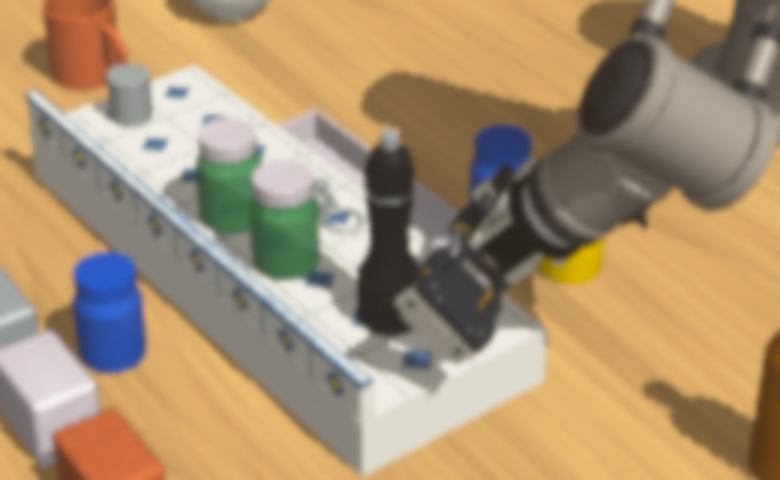

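>>> apply_moves([
  {"offset": [-3.0, -0.1, 2.7], "rotation": [0, 0, 0]},
  {"offset": [-3.0, -0.1, 2.7], "rotation": [0, 0, 0]},
  {"offset": [-3.0, -0.1, 2.7], "rotation": [0, 0, 0]},
  {"offset": [-3.0, -0.1, 2.7], "rotation": [0, 0, 0]},
  {"offset": [-3.0, -0.1, 2.7], "rotation": [0, 0, 0]},
  {"offset": [-3.0, -0.1, 2.7], "rotation": [0, 0, 0]},
  {"offset": [-3.0, -0.1, 2.6], "rotation": [0, 0, 0]},
  {"offset": [-2.0, 0, 1.7], "rotation": [0, 0, 0]},
  {"offset": [-1.0, 0, 0.9], "rotation": [0, 0, 0]},
])

```text
time: 11.45
tool_pos: [0.6051, 0.1842, 0.1257]
tool_rot: [-3.14, 0.705, 2.136]
contact_force: [-2.0, 2.3, 1.5]
opening: 0.0366
```

```bash
python3 pr.py 10 .71; cat > look.py <<'E'
from h import *
import sys
n=sys.argv[1]
x=[.63834,-.02805,.06865]
def led(X):
    d=np.array(X[:2])-x[:2];c,s=np.cos(x[2]),np.sin(x[2]);return (np.round([c*d[0]+s*d[1],-s*d[0]+c*d[1]],4))
for c in ['top','scene','top','scene']:
    p=read_camera(c)
    for q in ['mill','jar_left','jar_right']:
        print(c,q,[(np.round(d['location'],3).tolist(),led(d['location']).tolist()) for d in tip_of(q,p) if d['location'][2]>.04 and .56<d['location'][0]<.72][:2])
    if c=='top': cv2.imwrite(f'pics/t{n}.png',cv2.resize(p['img'][185:305,225:460,::-1],None,fx=3.4,fy=3.4,interpolation=cv2.INTER_CUBIC))
    else: cv2.imwrite(f'pics/sc{n}.png',cv2.resize(p['img'][160:320,220:480,::-1],None,fx=3,fy=3))
E
python3 look.py 4
```

```text
tip [0.628  0.1481 0.0754] prog 144.2 lat 0.1 F [-2.   2.3  1.5]
t 11.45 pos [0.6051 0.1842 0.1257] rpy [-3.14   0.705  2.136] q [0.432, 0.743, 1.519, -0.879, 0.987, 0.413] F [-2.   2.3  1.5] open 0.0366
tgt [0.6102 0.176  0.1281] offset mm [-8.9 -0.1  4.5] rotvec [ 0.001 -0.005  0.002]
top mill [([0.641, 0.124, 0.059], [0.0134, 0.1515])]
top jar_left [([0.66, 0.035, 0.061], [0.0255, 0.0615])]
top jar_right [([0.666, -0.051, 0.061], [0.0261, -0.0248])]
scene mill [([0.642, 0.124, 0.065], [0.0142, 0.1512])]
scene jar_left [([0.656, 0.039, 0.058], [0.0225, 0.0661]), ([0.658, -0.26, 0.058], [0.0042, -0.2323])]
scene jar_right [([0.661, -0.051, 0.061], [0.0208, -0.024])]
top mill [([0.64, 0.121, 0.062], [0.0124, 0.1489]), ([0.659, 0.036, 0.062], [0.0247, 0.0621])]
top jar_left [([0.659, 0.038, 0.057], [0.0249, 0.0645])]
top jar_right [([0.665, -0.05, 0.062], [0.0252, -0.0236])]
scene mill [([0.644, 0.124, 0.062], [0.0161, 0.1515])]
scene jar_left [([0.657, 0.036, 0.061], [0.0228, 0.0629])]
scene jar_right [([0.661, -0.05, 0.059], [0.0214, -0.0238])]
```

View pics/t4.png

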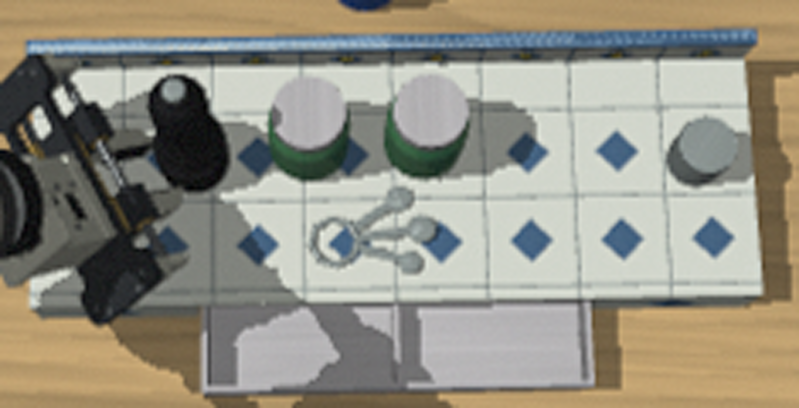

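View pics/sc4.png

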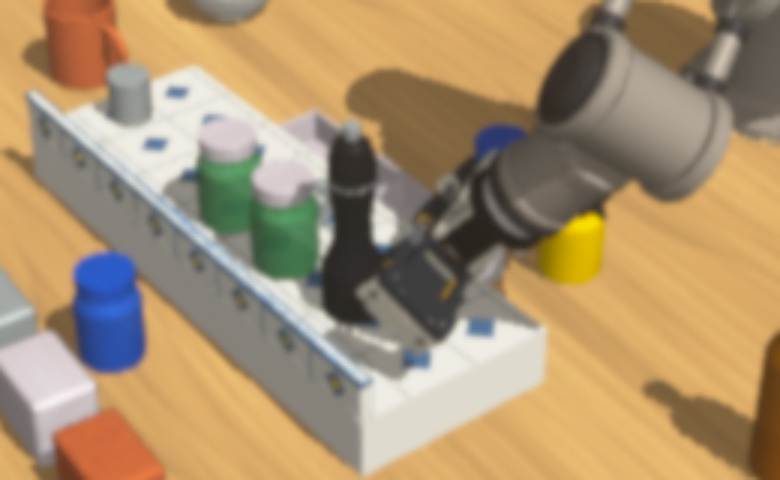

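>>> apply_moves([
  {"offset": [-3.1, 0.2, 2.4], "rotation": [0, 0, 0]},
  {"offset": [-3.1, 0.2, 2.4], "rotation": [0, 0, 0]},
  {"offset": [-3.1, 0.2, 2.4], "rotation": [0, 0, 0]},
  {"offset": [-2.0, 0.1, 1.6], "rotation": [0, 0, 0]},
  {"offset": [-0.8, 0, 0.6], "rotation": [0, 0, 0]},
])

```text
time: 12.67
tool_pos: [0.6141, 0.1716, 0.1259]
tool_rot: [-3.14, 0.704, 2.137]
contact_force: [-0.1, 1.3, -0.6]
opening: 0.0367
```

```bash
python3 pr.py 10 .71;python3 look.py 5
```

```text
tip [0.6369 0.1355 0.0756] prog 159.6 lat 1.0 F [-0.1  1.3 -0.6]
t 12.67 pos [0.6141 0.1716 0.1259] rpy [-3.14   0.704  2.137] q [0.406, 0.743, 1.516, -0.884, 0.973, 0.394] F [-0.1  1.3 -0.6] open 0.0367
tgt [0.6184 0.163  0.1281] offset mm [-8.8 -0.9  4.6] rotvec [ 0.001 -0.006  0.003]
top mill [([0.648, 0.11, 0.059], [0.0195, 0.1372])]
top jar_left [([0.659, 0.037, 0.059], [0.0251, 0.0638]), ([0.664, -0.052, 0.062], [0.0235, -0.0261])]
top jar_right [([0.666, -0.051, 0.06], [0.0264, -0.0248]), ([0.664, -0.26, 0.059], [0.0099, -0.2331])]
scene mill [([0.649, 0.11, 0.061], [0.0205, 0.1374])]
scene jar_left [([0.655, 0.04, 0.064], [0.0209, 0.0672])]
scene jar_right []
top mill [([0.649, 0.11, 0.056], [0.0203, 0.1367])]
top jar_left [([0.659, 0.038, 0.058], [0.0253, 0.0645])]
top jar_right []
scene mill [([0.652, 0.11, 0.066], [0.0228, 0.1373])]
scene jar_left [([0.655, 0.036, 0.063], [0.0207, 0.0629])]
scene jar_right [([0.661, -0.052, 0.058], [0.0206, -0.0259])]
```

View pics/t5.png

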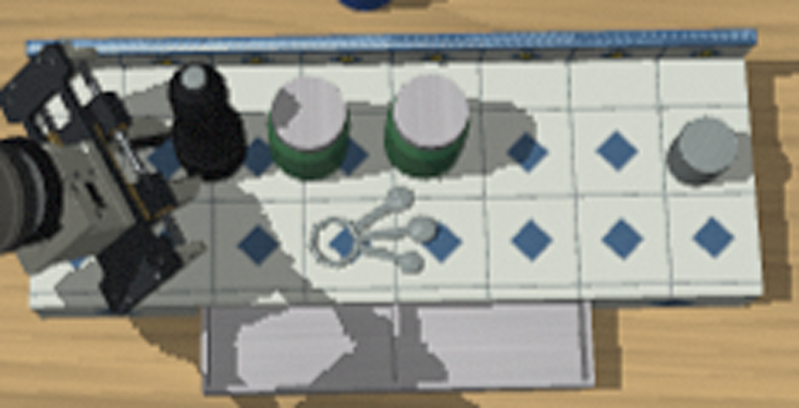

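The mill stands about 13–14 mm from jar_left and in line with the jars (x 0.021 against 0.023). Backing off.

>>> apply_moves([
  {"offset": [4, 0, -3.5], "rotation": [0, 0, 0]},
  {"offset": [7, 0, -6], "rotation": [0, 0, 0]},
  {"offset": [12, 0, -12], "rotation": [0, 0, 0]},
  {"offset": [5, 0, -30], "rotation": [0, 0, 0]},
  {"offset": [0, 0, -40], "rotation": [0, 0, 0]},
  {"offset": [0, 0, -40], "rotation": [0, 0, 0]},
  {"offset": [0, 0, -40], "rotation": [0, 0, 0]},
  {"offset": [0, 0, -40], "rotation": [0, 0, 0]},
], grip=1.0)

```text
time: 14.13
tool_pos: [0.5228, 0.3087, 0.2653]
tool_rot: [-3.116, 0.7, 2.147]
contact_force: [0.1, -0.5, 0.4]
opening: 0.0004
```

```bash
python3 look.py 6;python3 pr.py 0 .71
```

```text
top mill [([0.648, 0.109, 0.056], [0.0188, 0.1358])]
top jar_left [([0.66, 0.038, 0.058], [0.0256, 0.0644])]
top jar_right [([0.668, -0.051, 0.058], [0.0275, -0.0248])]
scene mill [([0.654, 0.11, 0.062], [0.0251, 0.1368])]
scene jar_left [([0.655, 0.038, 0.06], [0.0209, 0.0651])]
scene jar_right [([0.661, -0.051, 0.062], [0.0206, -0.0247])]
top mill [([0.65, 0.108, 0.059], [0.0205, 0.1348])]
top jar_left [([0.661, 0.036, 0.06], [0.0266, 0.0626])]
top jar_right [([0.666, -0.053, 0.061], [0.0258, -0.0268])]
scene mill [([0.653, 0.108, 0.064], [0.0237, 0.135])]
scene jar_left [([0.655, 0.036, 0.059], [0.0208, 0.0625])]
scene jar_right [([0.661, -0.054, 0.06], [0.0205, -0.0272])]
tip [0.5464 0.2704 0.2136] prog -2.8 lat -3.7 F [ 0.2 -0.3 -0.1]
t 14.93 pos [0.5246 0.307  0.2641] rpy [-3.117  0.701  2.145] q [0.67, 0.604, 1.342, -0.711, 1.37, 0.316] F [ 0.2 -0.3 -0.1] open 0.0003
tgt [0.5266 0.3087 0.1281] offset mm [ 88.1   5.2 103.6] rotvec [-0.017 -0.009  0.009]
```

View pics/t6.png

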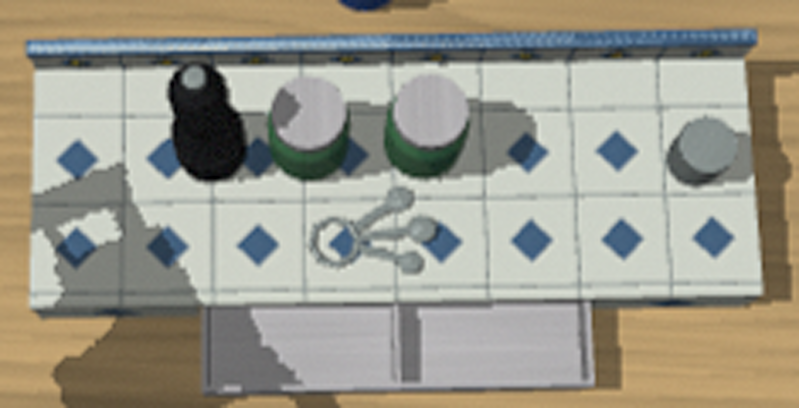

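View pics/sc6.png

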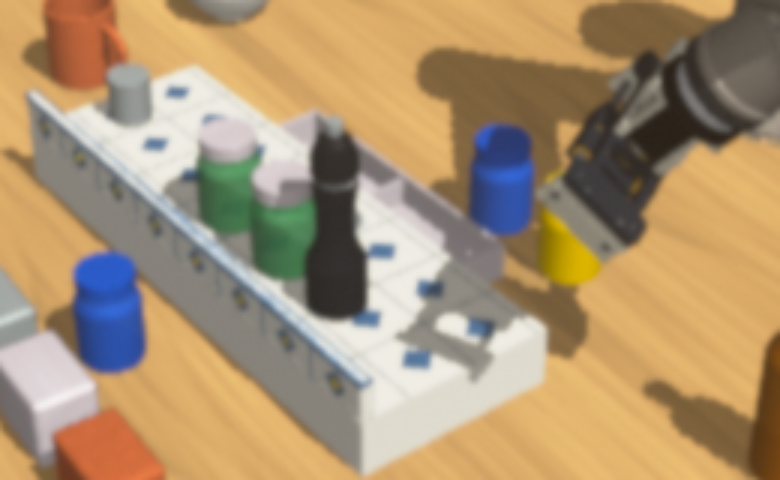

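The mill is upright and free of the gripper, with nothing else disturbed. Next is the tray. The blue look-alike at (0.40,0.02) stands in front of it, so I'll push the front wall to the right of that. First, untilt and lift.

>>> apply_moves([
  {"offset": [-15, 0, -25], "rotation": [0, 0.117, 0]},
  {"offset": [-15, 0, -25], "rotation": [0, 0.117, 0]},
  {"offset": [-10, 0, -25], "rotation": [0, 0.117, 0]},
  {"offset": [-5, 0, -25], "rotation": [0, 0.117, 0]},
  {"offset": [0, 0, -20], "rotation": [0, 0.117, 0]},
  {"offset": [0, 0, -20], "rotation": [0, 0.117, 0]},
  {"offset": [0, 0, 0], "rotation": [0, 0, 0]},
])

```text
time: 15.52
tool_pos: [0.5157, 0.327, 0.4183]
tool_rot: [-3.12, -0.032, 2.141]
contact_force: [0.9, -0.6, 0.6]
opening: 0.0005
```

```bash
python3 - <<'E'
from h import *
delta(*aim([.425,-.1323,.32],.0686,0.0))
E
```

```text
t 15.52 pos [0.5157 0.327  0.4183] rpy [-3.12  -0.032  2.141] q [0.428, 0.469, 0.989, 0.029, 1.709, -0.139] F [ 0.9 -0.6  0.6] open 0.0005
tgt [ 0.425  -0.1323  0.386 ] offset mm [-338.7 -323.6   28.3] rotvec [-0.002 -0.041 -1.069]
```

>>> apply_moves([
  {"offset": [-26, -25, 2], "rotation": [0, -0.004, -0.088]},
  {"offset": [-24, -27, 2], "rotation": [0, -0.004, -0.088]},
  {"offset": [-21, -29, 2], "rotation": [0, -0.004, -0.088]},
  {"offset": [-19, -31, 2], "rotation": [0, -0.004, -0.088]},
  {"offset": [-16, -32, 2], "rotation": [0, -0.004, -0.088]},
  {"offset": [-13, -33, 2], "rotation": [0, -0.004, -0.088]},
  {"offset": [-10, -34, 2], "rotation": [0, -0.004, -0.088]},
  {"offset": [-7, -35, 2], "rotation": [0, -0.004, -0.088]},
  {"offset": [-4, -36, 2], "rotation": [0, -0.004, -0.088]},
  {"offset": [-1, -36, 2], "rotation": [0, -0.004, -0.088]},
  {"offset": [2, -36, 2], "rotation": [0, 0, -0.088]},
  {"offset": [5, -36, 2], "rotation": [0, 0, -0.088]},
])

```text
time: 16.52
tool_pos: [0.4385, -0.1118, 0.3899]
tool_rot: [-3.121, -0.006, -3.026]
contact_force: [0.2, -0.1, 0.9]
opening: 0.0005
```

```bash
python3 - <<'E'
from h import *
delta(*aim([.425,-.1323,.26],.0686,0.35))
E
```

```text
t 16.52 pos [ 0.4385 -0.1118  0.3899] rpy [-3.121 -0.006 -3.026] q [-0.408, 0.143, 1.521, -0.021, 1.472, -2.092] F [ 0.2 -0.1  0.9] open 0.0005
tgt [ 0.4024 -0.1339  0.322 ] offset mm [ 38.  -16.3  68.4] rotvec [-0.012 -0.355  0.05 ]
```

>>> apply_moves([
  {"offset": [11, -5, 22], "rotation": [-0.004, -0.118, 0.017]},
  {"offset": [8, -5, 24], "rotation": [-0.004, -0.118, 0.017]},
  {"offset": [6, -5, 25], "rotation": [-0.004, -0.118, 0.017]},
  {"offset": [0, 0, 0], "rotation": [0, 0, 0]},
])

```text
time: 16.85
tool_pos: [0.4197, -0.1364, 0.3109]
tool_rot: [-3.134, 0.352, -3.077]
contact_force: [-1.1, 1.0, -1.2]
opening: 0.0003
```

```bash
python3 - <<'E'
from h import *
delta(*aim([.427,-.1323,.022],.0686,0.35))
E
```

```text
t 16.85 pos [ 0.4197 -0.1364  0.3109] rpy [-3.134  0.352 -3.077] q [-0.612, 0.031, 1.91, 0.265, 0.934, -2.377] F [-1.1  1.  -1.2] open 0.0003
tgt [ 0.4044 -0.1339  0.084 ] offset mm [ 92.4   5.1 207.8] rotvec [-0.008  0.002 -0.003]
```

>>> apply_moves([
  {"offset": [15, 1, 34], "rotation": [-0.003, 0, 0]},
  {"offset": [15, 1, 34], "rotation": [-0.003, 0, 0]},
  {"offset": [15, 1, 34], "rotation": [-0.003, 0, 0]},
  {"offset": [0, 0, 0], "rotation": [0, 0, 0]},
])

```text
time: 17.18
tool_pos: [0.4143, -0.1355, 0.2052]
tool_rot: [-3.139, 0.348, -3.071]
contact_force: [-1.4, 1.1, -1.0]
opening: 0.0002
```

```bash
python3 - <<'E'
from h import *
delta(*aim([.427,-.1323,.022],.0686,0.35))
E
```

```text
t 17.18 pos [ 0.4143 -0.1355  0.2052] rpy [-3.139  0.348 -3.071] q [-0.621, 0.173, 2.093, 0.372, 0.634, -2.536] F [-1.4  1.1 -1. ] open 0.0002
tgt [ 0.4044 -0.1339  0.084 ] offset mm [ 50.5   2.7 110.6] rotvec [-0.002 -0.002  0.002]
```

Joint 5 is heading toward its limit, so I'll use a smaller tilt (0.12).

>>> apply_moves([
  {"offset": [0, 0, 0], "rotation": [0, 0.115, 0]},
  {"offset": [0, 0, 0], "rotation": [0, 0.115, 0]},
  {"offset": [0, 0, 0], "rotation": [0, 0, 0]},
])

```text
time: 17.43
tool_pos: [0.4164, -0.1369, 0.2097]
tool_rot: [-3.133, 0.103, -3.072]
contact_force: [0.4, -0.3, 0.5]
opening: 0.0002
```

```bash
python3 - <<'E'
from h import *
delta(*aim([.432,-.1323,.022],.0686,0.12))
E
```

```text
t 17.43 pos [ 0.4164 -0.1369  0.2097] rpy [-3.133  0.103 -3.072] q [-0.522, 0.24, 1.934, 0.066, 0.878, -2.202] F [ 0.4 -0.3  0.5] open 0.0002
tgt [ 0.4241 -0.1328  0.0875] offset mm [  4.6   4.5 122.3] rotvec [-0.008 -0.017  0.001]
```

>>> apply_moves([
  {"offset": [1, 1, 32], "rotation": [-0.002, -0.004, 0]},
  {"offset": [1, 1, 32], "rotation": [-0.002, -0.004, 0]},
  {"offset": [1, 1, 32], "rotation": [-0.002, -0.004, 0]},
  {"offset": [1, 1, 18], "rotation": [-0.002, -0.004, 0]},
  {"offset": [0, 0, 0], "rotation": [0, 0, 0]},
])

```text
time: 17.85
tool_pos: [0.4384, -0.1366, 0.1048]
tool_rot: [-3.123, 0.147, -3.061]
contact_force: [-0.7, 1.0, 1.4]
opening: 0.0006
```

```bash
cat > tr.py <<'E'
from h import *
delta(*aim([.436,-.1323,.022],.0686,0.12))
p,R,s=pose();t=p+R.apply([0,0,.066]);d=t[:2]-[.63834,-.02805];print('tip',t.round(4),'ledge x %.4f'%(d@[.9976,.0686]))
E
python3 tr.py; python3 - <<'E'
from h import *
p=read_camera('top');cv2.imwrite('pics/t7.png',cv2.resize(p['img'][185:345,225:460,::-1],None,fx=3.4,fy=3.4,interpolation=cv2.INTER_CUBIC))
print([d['location'] for d in tip_of('tray_front',p)[:1]])
E
```

```text
t 17.85 pos [ 0.4384 -0.1366  0.1048] rpy [-3.123  0.147 -3.061] q [-0.506, 0.442, 2.028, 0.128, 0.544, -2.261] F [-0.7  1.   1.4] open 0.0006
tgt [ 0.4281 -0.1328  0.0875] offset mm [12.4  4.8 15.5] rotvec [-0.016  0.027  0.012]
tip [ 0.4481 -0.137   0.0395] ledge x -0.1973
[[0.4721, -0.0392, 0.0236]]
```

View pics/t7.png

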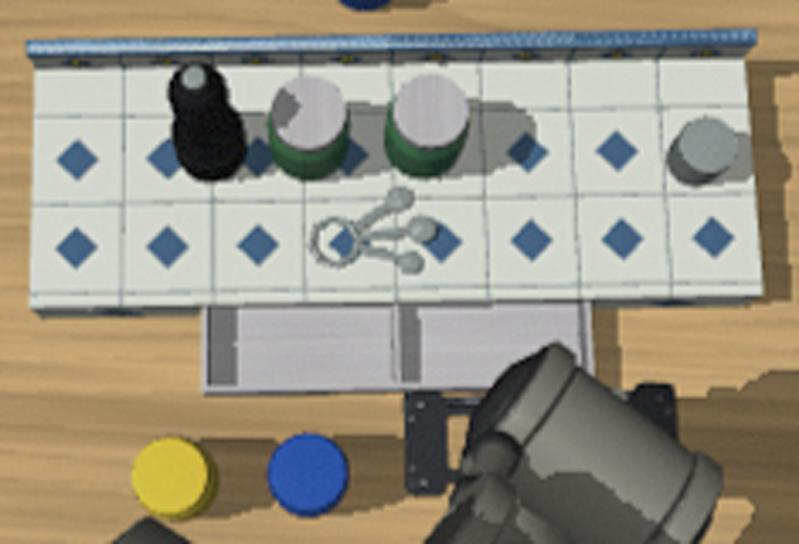

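>>> apply_moves([
  {"offset": [6, 2, 8], "rotation": [-0.008, 0.014, 0.006]},
  {"offset": [5, 2, 8], "rotation": [-0.008, 0.014, 0.006]},
])

```text
time: 18.12
tool_pos: [0.4328, -0.1355, 0.0935]
tool_rot: [-3.134, 0.128, -3.072]
contact_force: [-0.5, 0.4, -0.4]
opening: 0.0003
```

```bash
python3 tr.py
```

```text
t 18.12 pos [ 0.4328 -0.1355  0.0935] rpy [-3.134  0.128 -3.072] q [-0.509, 0.463, 2.037, 0.126, 0.534, -2.254] F [-0.5  0.4 -0.4] open 0.0003
tgt [ 0.4281 -0.1328  0.0875] offset mm [5.3 3.  5.4] rotvec [-0.007  0.008  0.001]
tip [ 0.4413 -0.1353  0.0281] ledge x -0.2039
```

>>> apply_moves([
  {"offset": [-6, 0.4, 2], "rotation": [0, 0, 0]},
  {"offset": [-6, 0.3, 1.5], "rotation": [0, 0, 0]},
  {"offset": [-6, 0.2, 1.2], "rotation": [0, 0, 0]},
  {"offset": [-6, 0, 1], "rotation": [0, 0, 0]},
  {"offset": [-6, 0, 0.8], "rotation": [0, 0, 0]},
  {"offset": [-6, 0, 0.8], "rotation": [0, 0, 0]},
  {"offset": [-6, 0, 0.8], "rotation": [0, 0, 0]},
  {"offset": [-6, 0, 0.8], "rotation": [0, 0, 0]},
  {"offset": [-6, 0, 0.8], "rotation": [0, 0, 0]},
  {"offset": [-6, 0, 0.8], "rotation": [0, 0, 0]},
])

```text
time: 18.95
tool_pos: [0.4989, -0.1303, 0.092]
tool_rot: [-3.134, 0.128, -3.073]
contact_force: [-1.3, -0.4, 1.1]
opening: 0.0005
```

```bash
python3 tr.py
```

```text
t 18.95 pos [ 0.4989 -0.1303  0.092 ] rpy [-3.134  0.128 -3.073] q [-0.431, 0.541, 1.873, 0.094, 0.615, -2.144] F [-1.3 -0.4  1.1] open 0.0005
tgt [ 0.4281 -0.1328  0.0875] offset mm [70.8  2.3 -4.5] rotvec [-0.008  0.008  0.   ]
tip [ 0.5073 -0.1302  0.0266] ledge x -0.1378
```

>>> apply_moves([
  {"offset": [-5, 0, 0.8], "rotation": [0, 0, 0]},
  {"offset": [-5, 0, 0.8], "rotation": [0, 0, 0]},
  {"offset": [-5, 0, 0.8], "rotation": [0, 0, 0]},
  {"offset": [-5, 0, 0.8], "rotation": [0, 0, 0]},
  {"offset": [-3, 0, 0.5], "rotation": [0, 0, 0]},
])

```text
time: 19.37
tool_pos: [0.5252, -0.1283, 0.0913]
tool_rot: [-3.134, 0.128, -3.073]
contact_force: [-1.9, -1.1, 1.2]
opening: 0.0003
```

>>> apply_moves([
  {"offset": [-3, 0, 0.4], "rotation": [0, 0, 0]},
  {"offset": [-3, 0, 0.4], "rotation": [0, 0, 0]},
])

```text
time: 19.53
tool_pos: [0.5275, -0.1277, 0.0905]
tool_rot: [-3.136, 0.117, -3.071]
contact_force: [-18.6, -6.0, 14.9]
opening: 0.0006
```

```bash
python3 tr.py
```

```text
t 19.53 pos [ 0.5275 -0.1277  0.0905] rpy [-3.136  0.117 -3.071] q [-0.402, 0.581, 1.79, 0.078, 0.666, -2.102] F [-18.6  -6.   14.9] open 0.0006
tgt [ 0.4281 -0.1328  0.0875] offset mm [99.2  1.9 -8.6] rotvec [-0.005 -0.003  0.002]
tip [ 0.5352 -0.1275  0.025 ] ledge x -0.1097
```

Force rose to about 19 N with the finger front at ledge x ≈ -0.100, so the stop is met. Backing off and lifting.

>>> apply_moves([
  {"offset": [5, 0, -0.5], "rotation": [0, 0, 0]},
  {"offset": [15, 0, -2], "rotation": [0, 0, 0]},
  {"offset": [20, 0, -5], "rotation": [0, 0, 0]},
  {"offset": [8, 0, -30], "rotation": [0, 0, 0]},
  {"offset": [0, 0, -40], "rotation": [0, 0, 0]},
  {"offset": [0, 0, -40], "rotation": [0, 0, 0]},
  {"offset": [0, 0, -40], "rotation": [0, 0, 0]},
  {"offset": [0, 0, -40], "rotation": [0, 0, 0]},
  {"offset": [0, -30, 0], "rotation": [0, 0, 0]},
  {"offset": [0, -30, 0], "rotation": [0, 0, 0]},
  {"offset": [0, -10, 0], "rotation": [0, 0, 0]},
  {"offset": [0, 0, 0], "rotation": [0, 0, 0]},
])

```text
time: 20.53
tool_pos: [0.4602, -0.2028, 0.292]
tool_rot: [-3.133, 0.123, -3.069]
contact_force: [0.3, -0.5, 0.2]
opening: 0.0003
```

```bash
python3 look.py 8; python3 - <<'E'
from h import *
p,R,s=pose();print(s['time'],p)
for c in ['top','scene']:
    p=read_camera(c)
    for q in ['tray_front','spoon_ring','tin','mug','bowl','oil','spatula']:
        print(c,q,[np.round(d['location'],3).tolist() for d in tip_of(q,p)[:1]])
save(p,'s9'); p=read_camera('top')
im=p['img'][250:310,225:460,::-1]
cv2.imwrite('pics/t9.png',cv2.resize(p['img'][120:345,120:460,::-1],None,fx=2.3,fy=2.3,interpolation=cv2.INTER_CUBIC))
E
```

```text
top mill [([0.65, 0.11, 0.06], [0.0214, 0.1368])]
top jar_left [([0.657, 0.038, 0.063], [0.0235, 0.0647])]
top jar_right [([0.663, -0.053, 0.061], [0.0231, -0.0264])]
scene mill [([0.655, 0.108, 0.063], [0.0263, 0.1345])]
scene jar_left [([0.654, 0.039, 0.063], [0.0206, 0.0659])]
scene jar_right [([0.662, -0.052, 0.061], [0.0217, -0.025])]
top mill [([0.65, 0.109, 0.06], [0.021, 0.1361])]
top jar_left [([0.657, 0.038, 0.059], [0.0227, 0.0644])]
top jar_right [([0.665, -0.049, 0.059], [0.0255, -0.0231])]
scene mill [([0.653, 0.109, 0.065], [0.0241, 0.136])]
scene jar_left [([0.656, 0.038, 0.058], [0.0217, 0.0649])]
scene jar_right [([0.659, -0.053, 0.06], [0.0192, -0.0265])]
21.3333 [ 0.46000983 -0.20118779  0.29173933]
top tray_front [[0.586, 0.013, 0.06]]
top spoon_ring [[0.584, 0.01, 0.06]]
top tin [[0.663, -0.259, 0.059]]
top mug [[0.618, -0.459, -0.004]]
top bowl [[0.411, -0.492, 0.004]]
top oil [[0.421, 0.442, -0.002]]
top spatula [[0.641, 0.473, 0.006]]
scene tray_front []
scene spoon_ring []
scene tin [[0.658, -0.26, 0.06]]
scene mug [[0.624, -0.461, -0.0]]
scene bowl [[0.413, -0.491, 0.003]]
scene oil [[0.654, 0.112, 0.064]]
scene spatula [[0.642, 0.469, 0.004]]
```

View pics/t8.png

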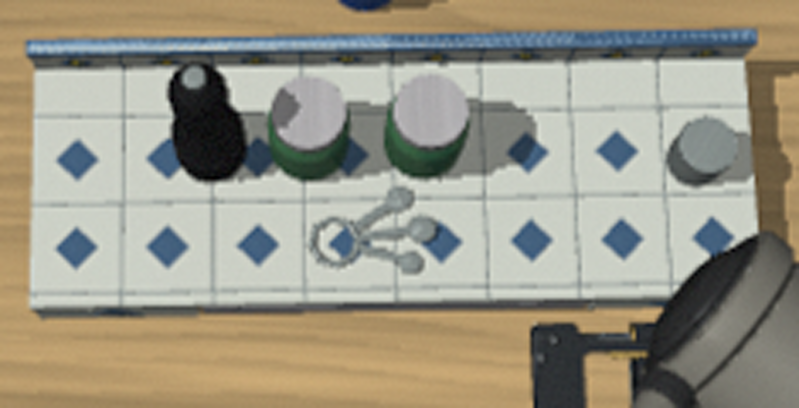

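View pics/s9.png

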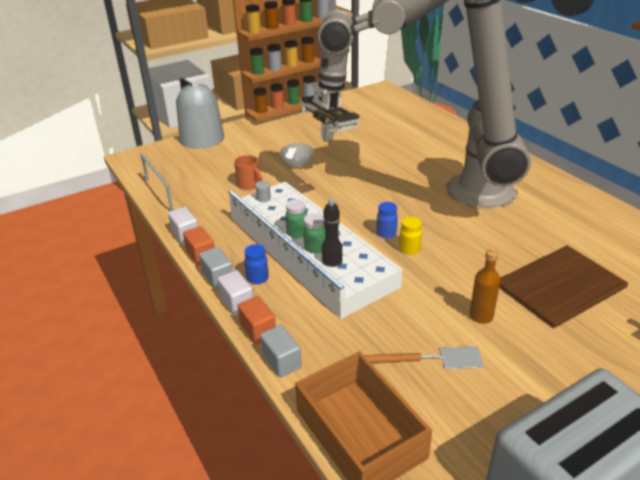

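The tray is hidden behind the flush ledge front, around row 310 in the crop. The mill stands upright in line with the jars, and everything else is unmoved. Handing in.

```bash
python3 -c "
from cell import hand_in
print(hand_in())"
```

```text
the job is handed in; nothing more can be done
None
```

I pushed the pepper mill into line with the two green jars, then pushed the tray home, and handed the job in at about 21 s of the 58 s allowed.

- **Mill:** I pushed it with the fingertips low on its barrel, without gripping or lifting it, and it looked upright in every picture. My last checks put it at ledge (0.023, 0.136) m and the left jar at (0.022, 0.065). That leaves a gap of about 12–14 mm, which I can only trust to a few millimetres.
- **Tray:** I pushed its front wall to the right of centre, because the blue look-alike jar stood in front of the middle. The force rose to about 19 N with the fingertip level with the ledge's front edge, and the tray no longer shows in the top view.
- **Everything else:** the jars, spoon ring, tin, mug, bowl, oil bottle and spatula were where they started, within measuring error. The blue and yellow look-alikes looked unmoved in the pictures, and the arm was clear of everything.

Three network reports in the last check were wrong or missing. After the tray went home, the top camera reported its front at the spoon ring. The scene camera reported the oil bottle at the mill and did not find the spoon ring. I relied on the pictures and the other camera for those.

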